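# Return the broad gasket scraper to its slot in the bench rack

## Robot

A 6-joint arm with a two-finger parallel gripper is mounted at the origin on the work surface. World frame = base frame: x ahead of the robot, y to its left, z up, the work surface at z = 0. Lengths are in m, angles in rad, forces in N, time in s.
With the tool pointing down it reaches from about 0.4 to 0.825 m from the base axis. Payload 7 kg.
Tool frame: the origin (TCP) lies at the centre of the arm's flange, where the gripper is bolted on; the fingertips stand 178 mm ahead of it and the grasp point (between the pads) lies 159 mm ahead of it; x points along the fingers, y is the direction in which the jaws open and shut, and the axes are right-handed (so a half turn about x gives the same grasp; the last joint's range is limited). The gripper opens to 88 mm and grips with 3 to 60 N. Pads are 19 mm wide; open, the fingers measure 130 mm over their backs; the gripper's body (78 mm by 193 mm) begins 47 mm behind the grasp point.
Start: joints at [-0.946, 0.359, 0.012, 0, -1.224, -0.288], TCP at [0.223, -0.637, 0.405] pointing down, gripper open.
Joint ranges: [-3.07, 3.07], [-1.43, 2.12], [-1.02, 1.25], [-3.03, 1.67], [-3.05, -0], [-3.03, 3.03]. Speed limits (rad/s): [2.39, 2.39, 3.01, 3.14, 3.14, 3.14].

## Interface

Orientations are given as [roll, pitch, yaw] about the fixed x, y, z axes, in that order (R = Rz(yaw) Ry(pitch) Rx(roll)).
In Python, from station import status, viewer, arm gives the robot as it stands. The module is installed in compiled form; this text tells all that it offers.
- The arm moves only by the tool apply_moves, never from a script. Its argument "commands" is a list of rows, each an object of numbers: "dx", "dy", "dz": the shift along the world's x, y, z in mm; "spin": the turn about the world's z in degrees; "hand": the closure, from 0 (fully open) to 1 (shut). A call has exactly 5 rows; each row shifts and turns the commanded pose from where the row before left it; what a row does not reach is not made up. A row lasts 1/8 s, in which the tool goes at most 62.5 mm and 10.7 degrees, less where a joint would pass 70% of its speed; a pose out of reach is approached as far as the arm can. A call is refused whole if a number of a shift passes 62.5 or a number of a turn 10.7, either way. A call with a gripper value outside its range is refused whole. The fingers move at their own pace and stop on an object; "grip_force" is the grip in N (left out, the last holds). Time passes only in rows, so rows that do not move let the fingers close, or fill a call up. It gives the time, the measured TCP pose, the force and the opening at its end, in the units of the state.
- status.get_state(): the state, without advancing time (a new reading comes with each control period).
- viewer.grab_frame(name): name is "side" or "top"; returns the picture (420x560x3 uint8, red, green, blue); there is no depth.
- viewer.camera_info(name): a dict with "fx", "fy", "cx", "cy" (pixels), "D" ([k1, k2, p1, p2, k3] as OpenCV has them; the pictures are not rectified), "eye" and "attitude" of the camera in the world. Camera axes: x right, y up, looking along -z (the intrinsics and any distortion apply to the point x, -y, -z); pixel columns grow to the right and rows downward; lengths in m; the calibration is good to about 2 mm. A picture is of the moment at which its call begins. camera_info takes no time and is no camera call.
- arm.job_done(): hands the job in, once; it reports no verdict.
The state is a dict: "t": time; "q": joint angles; "qd": joint speeds; "joint_efforts": joint torques, N m; "eef_pos": TCP position; "ee_rot": TCP orientation; "force": force on the tool from outside, world axes, zero at the start; "moment": the same for the moment, N m; "width": finger opening in m.
Only numpy, scipy, OpenCV 4.12 (cv2) and the standard library are available. Lean on these libraries where they do the work, as an engineer would, in place of code of your own. Each camera call takes 0.05 s, during which the arm holds its last target.

## Task

The broad gasket scraper has been washed and is standing in the steel drip stand next to the narrow one. Take the broad scraper out and lower it, blade first and not dropped, into the empty long slot of the wooden tool rack until its guard sits on the rack, then let go. Leave the narrow scraper in the drip stand and the chisel in the rack as they are.

Things in the scene. Friction and masses are not known exactly. Their poses are not given: they have to be found in the camera images.
- broad_grip (a point): Broad gasket scraper, upright, blade down: centre of its wooden handle (24 x by 34 y mm, from 42 below to 30 above this point). z up, y along the blade's width, x through its thickness; same from both sides. Steel guard plate 36 x 44 y mm, underside 50 mm below this point; steel blade 4 x 56 y mm, its end 105 mm below. 0.13 to 0.27 kg. In the drip stand its guard rests on two rails.
- narrow_grip (a point): Narrow gasket scraper, a bystander on the same two rails (along y, tops 72 mm above the bench, 16 mm gap where the blades hang), about 100 mm from the broad one: centre of its handle (18 x 22 y mm). Same build and axes, but the blade is only 26 mm wide. Handle top 30 mm above this point, 152 mm above the bench.
- slot_mouth (a point): Mouth centre of the empty long slot, on the wooden rack's top face, 72 mm above the bench: 76 (y) by 14 mm (x), 58 mm deep, rim bevelled 4 mm wide, 10 mm deep all round. z up, y along slot and rack. Rack: row of 3 blocks 70 x 92 y mm in any order, 96 mm apart; the others have a 40 mm empty slot and the chisel. Guard seated: scraper's grip point 50 mm above this; either way round.
- chisel_grip (a point): Gasket chisel, a bystander standing in another slot of the rack: middle of its round 22 mm steel handle, whose top is 36 mm above this point, 153 mm above the bench. A 42 mm rubber disc guard rests on the rack.
Mind the look-alikes: they are no part of the job. Leave any yellow look-alike of the part that bears broad_grip alone.

How it is judged:
By the outcome, as a careful person would: the job done as asked, in the order asked, and still so for the second after the job is handed in, with the robot touching nothing.
It also fails if it takes over 42 s, if anything falls off the work surface, if the arm or the gripper's body presses on something with over 40 N, if the wrist force passes 120 N, or if a joint passes its speed limit or range.

## Working session

There is one attempt and no reset: what is moved stays moved. The work goes in short steps, Python scripts to look and compute and a tool call to move; the robot and the scene stay as the last step left them, time stands still between calls to the robot, and variables do not carry over. Pictures are saved under pics/ and viewed, and the job is handed in when it is done.

Besides the shell and the picture viewer there is one more tool, called after ">>>" as name(argument=value, ...), one argument or row to a line, values as JSON. apply_moves: Moves the arm, as the interface text tells. Its arguments: {"type":"object","properties":{"commands":{"type":"array","items":{"type":"object","properties":{"dx":{"type":"number"},"dy":{"type":"number"},"dz":{"type":"number"},"spin":{"type":"number"},"hand":{"type":"number"}}}},"grip_force":{"type":"number"}},"required":["commands"]}

```bash
mkdir -p pics; python3 - <<'E'
from station import status, viewer, arm
import cv2
s=status.get_state();print(s)
for n in("side","top"):
    print(viewer.camera_info(n)); im=viewer.grab_frame(n); cv2.imwrite(f"pics/{n}0.png",im[:,:,::-1])
E
```

```text
{'t': 0.0, 'q': array([-9.45923009e-01,  3.59412962e-01,  1.10501503e-02, -3.45389254e-04,
       -1.22409924e+00, -2.88097845e-01]), 'qd': array([ 0.00048934, -0.00034518, -0.00066876,  0.00049846, -0.00073169,
       -0.00071998]), 'joint_efforts': array([ 6.44206175e-04, -5.82722890e+01,  2.93045729e+01,  6.99727133e+00,
        6.83208142e-03, -1.44741675e-04]), 'eef_pos': array([ 0.22298418, -0.63690085,  0.40370264]), 'ee_rot': array([1.66641335, 1.56909924, 2.00307119]), 'force': array([-1.03143727,  0.67385801, -0.29343544]), 'moment': array([-0.01019067, -0.021929  , -0.02893671]), 'width': 0.08770492273482944}
{'fx': 525.4270305569237, 'fy': 525.4270305569237, 'cx': 283.0518175473757, 'cy': 207.47759840517472, 'D': array([-0.0955116,  0.       ,  0.       ,  0.       ,  0.       ]), 'eye': array([-0.04674061,  0.73215564,  0.85307437]), 'attitude': array([ 0.91094198,  0.02097671, -2.40196359])}
{'fx': 430.15440000559664, 'fy': 430.15440000559664, 'cx': 277.3383711840773, 'cy': 206.14899478213994, 'D': array([-0.03589308,  0.        ,  0.        ,  0.        ,  0.        ]), 'eye': array([0.43126051, 0.00486991, 1.0622219 ]), 'attitude': array([ 0.15801241,  0.02182922, -1.5907156 ])}
```

View pics/side0.png

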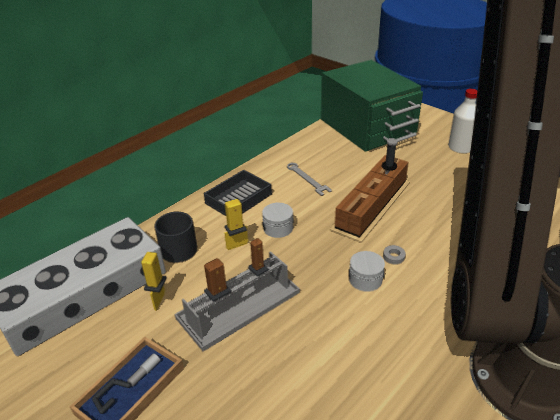

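View pics/top0.png

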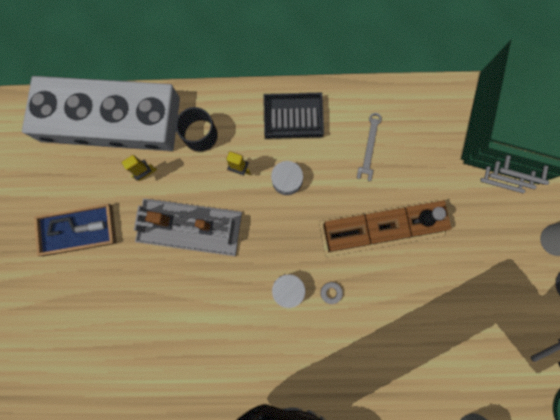

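The pictures show two brown-handled scrapers on the steel stand: side (215,272) and (257,252), top (157,218) and (205,224). There are also yellow look-alikes at side (235,218) and (152,275). The rack's long slot looks to be the end block at side (353,210), top (346,233). I'll confirm with enlarged crops.

```bash
cat > h.py <<'E'
import numpy as np, cv2
from scipy.spatial.transform import Rotation as R
from scipy.optimize import least_squares
from station import viewer
def cam(n):
    c=viewer.camera_info(n); Rm=R.from_euler('xyz',c['attitude']).as_matrix()@np.diag([1,-1,-1])
    K=np.array([[c['fx'],0,c['cx']],[0,c['fy'],c['cy']],[0,0,1]]); return K,np.array(c['D']),Rm,np.array(c['eye'])
def proj(n,P):
    K,D,Rm,e=cam(n); P=np.atleast_2d(np.array(P,float)); rv=cv2.Rodrigues(Rm.T)[0]
    return cv2.projectPoints(P.reshape(-1,1,3),rv,-Rm.T@e,K,D)[0].reshape(-1,2)
def atz(n,uv,z):
    K,D,Rm,e=cam(n); p=cv2.undistortPoints(np.array(uv,float).reshape(-1,1,2),K,D).reshape(-1,2)
    d=np.c_[p,np.ones(len(p))]@Rm.T; return e+d*((z-e[2])/d[:,2])[:,None]
def tri(us,ut):
    f=lambda P:np.r_[proj('side',P)[0]-us,proj('top',P)[0]-ut]
    r=least_squares(f,[.5,0,.1]); return r.x,np.abs(r.fun).max()
E
python3 - <<'E'
import cv2, numpy as np
s=cv2.imread('pics/side0.png');t=cv2.imread('pics/top0.png')
def crop(im,x,y,w,h,k): return cv2.resize(im[y:y+h,x:x+w],None,fx=k,fy=k,interpolation=cv2.INTER_CUBIC)
cv2.imwrite('pics/c1.png',crop(s,170,225,140,125,5))
cv2.imwrite('pics/c2.png',crop(t,130,190,120,70,6))
cv2.imwrite('pics/c3.png',crop(s,325,135,100,110,5))
cv2.imwrite('pics/c4.png',crop(t,315,190,145,70,5))
from h import *
print(atz('top',[(157,218),(205,224)],.15),atz('side',[(215,263),(257,241)],.15))
print(atz('top',[(346,233),(388,226)],.072),atz('side',[(353,205)],.072))
E
```

```text
[[0.55720234 0.28208218 0.15      ]
 [0.54189783 0.17775135 0.15      ]] [[0.55664291 0.28801506 0.15      ]
 [0.54042073 0.18867451 0.15      ]]
[[ 0.52317395 -0.13353521  0.072     ]
 [ 0.53713645 -0.23104676  0.072     ]] [[ 0.52180759 -0.11925176  0.072     ]]
```

View pics/c1.png

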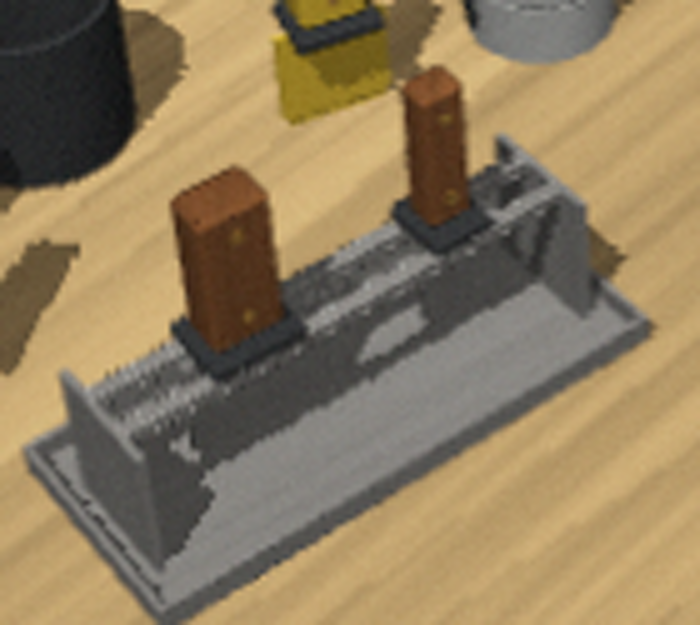

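View pics/c2.png

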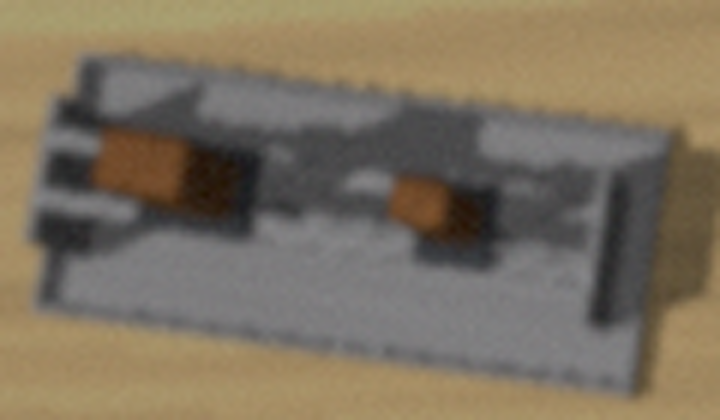

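View pics/c3.png

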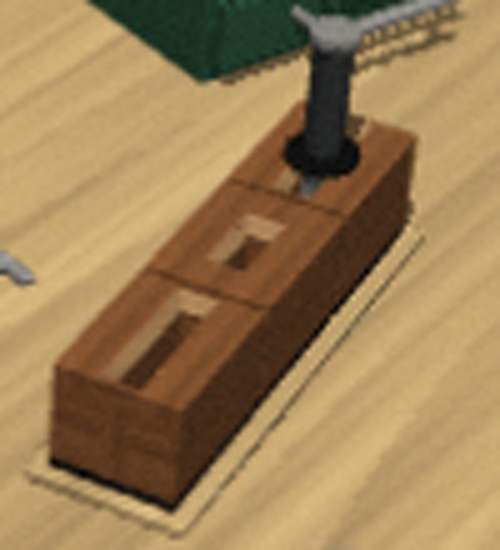

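View pics/c4.png

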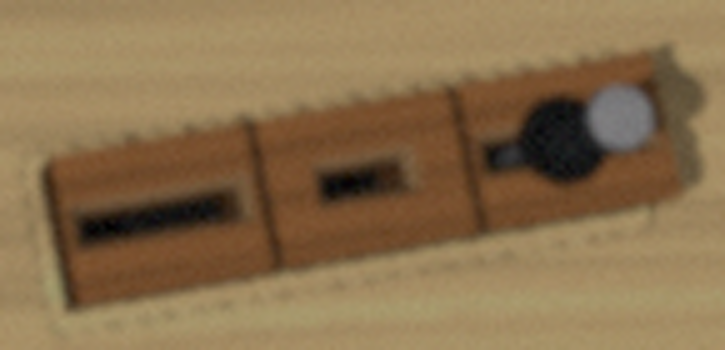

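The broad scraper is the wider brown handle, with its guard on the rails at crop-1 left. The long slot is the left or near end block; the middle one is short and the far one holds the chisel. Next I'll fit models and overlay them.

```bash
cat > fit.py <<'E'
from h import *
def S(l,o,k): return (np.array(l,float)+.5)/k-.5+np.array(o)
def rect(p,w,l,z,c=(0,0)):
    x,y,a=p; R2=np.array([[np.cos(a),-np.sin(a)],[np.sin(a),np.cos(a)]])
    q=(np.array([[-w,-l],[w,-l],[w,l],[-w,l]])/2+c)@R2.T+[x,y]
    return np.c_[q,np.full(4,z)]
def fit(p0,obs): # obs: (cam, pts3d func, idx, uv)
    f=lambda p:np.concatenate([(proj(n,g(p)[i])-uv).ravel() for n,g,i,uv in obs])
    r=least_squares(f,p0,loss='soft_l1'); return r.x,f(r.x).reshape(-1,2)
if __name__=='__main__':
    a1,a2,a3,a4=(170,225),(130,190),(325,135),(315,190)
    # corner order: (-x,-y),(+x,-y),(+x,+y),(-x,+y)
    ht=lambda p:rect(p,.024,.034,.152); gt=lambda p:rect(p,.036,.044,.080)
    oS=[('side',ht,[3,2,1,0],S([(172,205),(238,167)][:1]+[(238,167),(270,187),(206,235)],a1,5))]
    # side view: left=? decide by projection
    print(S([(172,205)],a1,5),proj('side',ht([.557,.286,.12])))
    print(proj('top',ht([.557,.286,.12])))
    rk=lambda p:rect(p,.070,.284,.072)
    print(proj('side',rk([.537,-.231,-.1])),proj('top',rk([.537,-.231,-.1])))
E
python3 fit.py
```

```text
[[204.  265.6]] [[225.96187702 259.04182754]
 [216.65662029 254.28167797]
 [205.04370487 264.22307253]
 [214.40475609 269.19907253]]
[[163.23910453 222.38353831]
 [162.15815254 211.44328458]
 [146.65196283 213.66191305]
 [147.66841274 224.60321965]]
[[418.31186409 167.17452109]
 [397.67739446 156.99785415]
 [325.68689668 199.50556411]
 [346.61897808 212.28245588]] [[449.26381286 245.91594324]
 [449.83983788 215.73491629]
 [327.44126036 206.46781985]
 [325.55153968 236.41876185]]
```

```bash
cat > run.py <<'E'
from fit import *
a1,a2,a3,a4=(170,225),(130,190),(325,135),(315,190)
ht=lambda p:rect(p,.024,.034,.152); gt=lambda p:rect(p,.036,.044,.080)
I=[0,1,2,3]
oh=[('side',ht,I,S([(270,187),(238,167),(172,205),(206,235)],a1,5)),
   ('side',gt,[0,2,3],S([(303,320),(173,328),(225,365)],a1,5)),
   ('top',ht,I,S([(183,203),(190,138),(100,128),(93,188)],a2,6))]
p,r=fit([.557,.286,-.15],oh);print('broad',p.round(4),r.round(1).tolist())
for k in (0,2):
  q,r=fit([.557,.286,-.15],oh[k:] if k else oh[:2]);print(q.round(4))
rk=lambda p:rect(p,.070,.284,.072)
orr=[('side',rk,I,S([(417,137),(305,100),(55,368),(180,410)],a3,5)),
   ('top',rk,I,S([(685,190),(652,52),(48,158),(68,308)],a4,5))]
pr,r=fit([.537,-.231,.14],orr);print('rack',pr.round(4),r.round(1).tolist())
for o in orr: print(fit([.537,-.231,.14],[o])[0].round(4))
sl=lambda p:rect(p,.014,.076,.072,(0,.096)); 
c=rect(pr,0,0,.072,(0,.096))[0]; print('slot',c.round(4))
for n in('side','top'):
    im=cv2.imread(f'pics/{n}0.png'); k=6
    im=cv2.resize(im,None,fx=k,fy=k,interpolation=cv2.INTER_CUBIC)
    for P in(ht(p),gt(p),rk(pr),sl(pr),rect(pr,.022,.084,.072,(0,.096)),rect(pr,.07,.092,.072)):
        cv2.polylines(im,[np.round((proj(n,P)+.5)*k-.5).astype(int)],True,(0,255,255),1)
    A,B={'side':((185,250),(325,135)),'top':((135,195),(315,190))}[n]
    for j,(x,y) in enumerate((A,B)):
        cv2.imwrite(f'pics/o_{n}{j}.png',im[y*k:(y+75)*k+ (200 if j and n=="side" else 0),x*k:(x+ (70 if not j else 130))*k])
E
python3 run.py; python3 -c "
import cv2,numpy as np
L=[cv2.imread(f'pics/o_{n}{j}.png') for j in(0,1) for n in('side','top')]
for i,l in enumerate(L): print(l.shape)
cv2.imwrite('pics/oo.png',np.hstack([L[0][:450],L[1][:450]])[:, :800])"
```

```text
broad [ 0.5573  0.2905 -0.0781] [[0.9, -0.4], [-0.3, -2.5], [-1.1, -1.7], [-0.4, -1.3], [1.3, -0.8], [-0.9, -0.7], [-0.4, 1.5], [-0.0, 0.5], [-0.1, 0.3], [-0.6, 1.1], [-0.6, 2.1]]
[ 0.5551  0.292  -0.063 ]
[ 0.5594  0.2899 -0.1345]
rack [ 0.5379 -0.2303  0.1519] [[-0.0, -0.8], [-1.0, -0.7], [-0.8, -1.4], [0.0, -0.2], [-0.5, 2.3], [-0.9, 0.4], [0.1, 0.3], [1.9, 0.2]]
[ 0.5351 -0.2284  0.1501]
[ 0.5394 -0.2306  0.1562]
slot [ 0.5233 -0.1354  0.072 ]
(450, 420, 3)
(450, 420, 3)
(650, 780, 3)
(450, 780, 3)
```

View pics/oo.png

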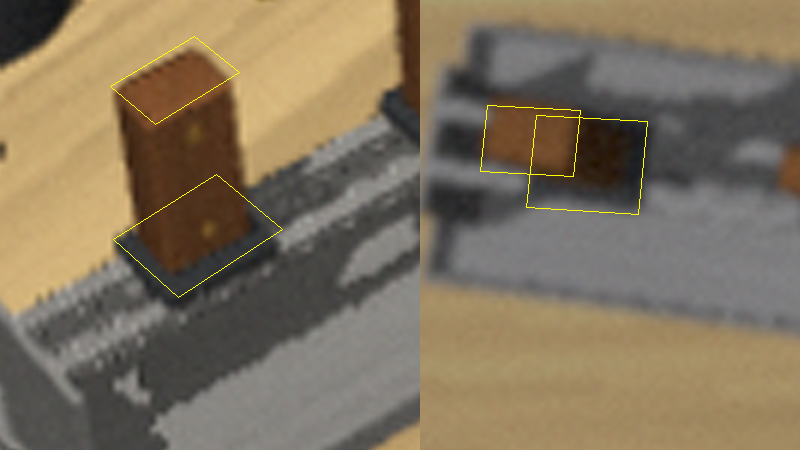

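View pics/o_side1.png

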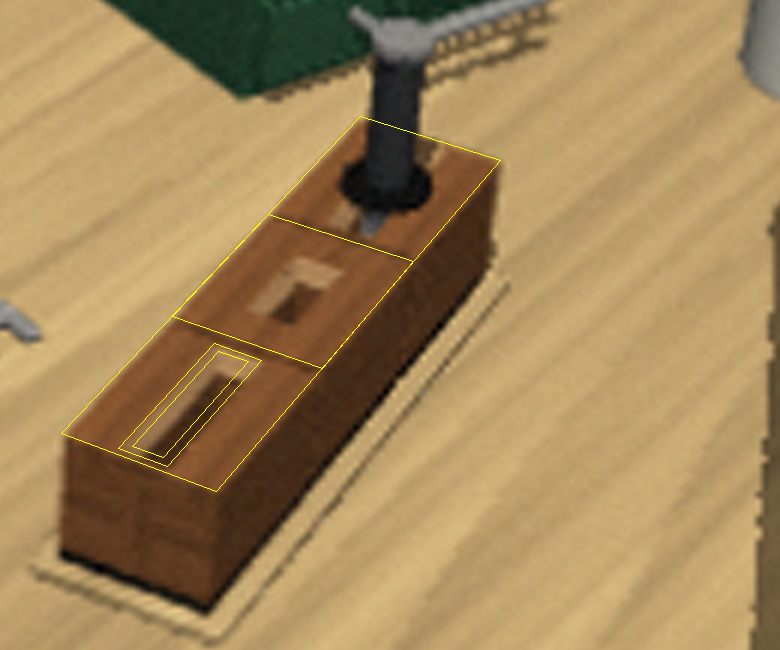

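View pics/o_top1.png

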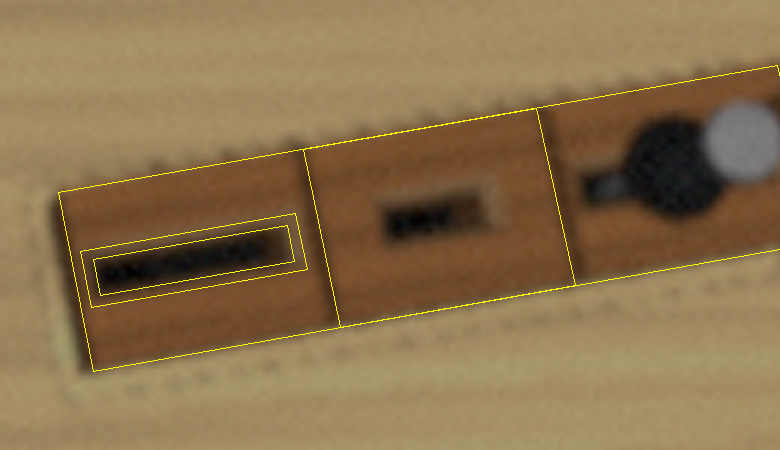

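The overlays put the slot centre about 2 to 3 mm further +x, near (0.525, -0.135). The two cameras disagree by about 4 mm on the broad handle, so I'll average them. Next I'll take the stand yaw from the tray edges and get the current jaw direction.

```bash
python3 - <<'E'
from fit import *
from station import status
s=status.get_state(); M=R.from_euler('xyz',s['ee_rot']).as_matrix(); print(M.round(3),s['eef_pos']); 
y=M[:,1]; print('jaw yaw deg',np.degrees(np.arctan2(y[1],y[0])))
a=atz('top',S([(40,305),(630,392)],(130,190),6),.0); b=atz('top',S([(85,55),(675,130)],(130,190),6),.0)
for q in(a,b):
    d=q[0]-q[1];print('tray yaw',np.degrees(-np.arctan2(d[0],d[1])))
a=atz('side',S([(165,620),(650,325)],(170,225),5),.0);d=a[0]-a[1];print(np.degrees(-np.arctan2(d[0],d[1])))
d=atz('top',[(157,218)],.152)-atz('top',[(203.5,223.5)],.152)
print(d,np.degrees(-np.arctan2(d[0,0],d[0,1])))
# slot corners top: crop c4 dark hole & side
print(atz('top',S([(160,213)],(315,190),5),.072))
E
```

```text
[[-0.001 -0.33   0.944]
 [ 0.001  0.944  0.33 ]
 [-1.     0.001 -0.   ]] [ 0.22300509 -0.63692454  0.40382829]
jaw yaw deg 109.29068784412176
tray yaw -9.399268882260145
tray yaw -8.598860341295989
-9.025421271972832
[[0.0141231  0.10086693 0.        ]] -7.970576250946008
[[ 0.52498949 -0.13499689  0.072     ]]
```

Stand yaw comes out at about -8.7°, so I need a spin of about +62°. The rack is at about +8.7° with its slot at (0.525, -0.135). I'll travel to above the broad scraper.

>>> apply_moves(
  commands=[
    {"dx": 40,"dy": 46,"spin": 4,"hand": 0},
    {"dx": 40,"dy": 46,"spin": 4,"hand": 0},
    {"dx": 40,"dy": 46,"spin": 4,"hand": 0},
    {"dx": 40,"dy": 46,"spin": 4,"hand": 0},
    {"dx": 40,"dy": 46,"spin": 4,"hand": 0},
  ],
)

```text
invalid input at $.commands[0]: expected keys dx, dy, dz, spin, hand
```

>>> apply_moves(
  commands=[
    {"dx": 20,"dy": 58,"spin": 4,"hand": 0},
    {"dx": 20,"dy": 58,"spin": 4,"hand": 0},
    {"dx": 20,"dy": 58,"spin": 4,"hand": 0},
    {"dx": 20,"dy": 58,"spin": 4,"hand": 0},
    {"dx": 20,"dy": 58,"spin": 4,"hand": 0},
  ],
)

```text
invalid input at $.commands[0]: expected keys dx, dy, dz, spin, hand
```

>>> apply_moves(
  commands=[
    {"dx": 5,"dy": 61,"spin": 4,"hand": 0},
    {"dx": 5,"dy": 61,"spin": 4,"hand": 0},
    {"dx": 5,"dy": 61,"spin": 4,"hand": 0},
    {"dx": 5,"dy": 61,"spin": 4,"hand": 0},
    {"dx": 5,"dy": 61,"spin": 4,"hand": 0},
  ],
)

```text
invalid input at $.commands[0]: expected keys dx, dy, dz, spin, hand
```

>>> apply_moves(
  commands=[
    {"dx": 5,"dy": 50,"spin": 1,"hand": 0},
    {"dx": 5,"dy": 50,"spin": 1,"hand": 0},
    {"hand": 0},
    {"hand": 0},
    {"hand": 0},
  ],
)

```text
invalid input at $.commands[0]: expected keys dx, dy, dz, spin, hand
```

All keys are needed in every row.

>>> apply_moves(
  commands=[
    {"dx": 40,"dy": 46,"dz": 0,"spin": 4,"hand": 0},
    {"dx": 40,"dy": 46,"dz": 0,"spin": 4,"hand": 0},
    {"dx": 40,"dy": 46,"dz": 0,"spin": 4,"hand": 0},
    {"dx": 40,"dy": 46,"dz": 0,"spin": 4,"hand": 0},
    {"dx": 40,"dy": 46,"dz": 0,"spin": 4,"hand": 0},
  ],
)

```text
t: 0.72
eef_pos: [0.424, -0.4053, 0.4045]
ee_rot: [1.637, 1.571, 2.325]
force: [0.6, -0.3, 0.1]
width: 0.0878
```

>>> apply_moves(
  commands=[
    {"dx": 20,"dy": 58,"dz": 0,"spin": 4,"hand": 0},
    {"dx": 20,"dy": 58,"dz": 0,"spin": 4,"hand": 0},
    {"dx": 20,"dy": 58,"dz": 0,"spin": 4,"hand": 0},
    {"dx": 20,"dy": 58,"dz": 0,"spin": 4,"hand": 0},
    {"dx": 20,"dy": 58,"dz": 0,"spin": 4,"hand": 0},
  ],
)

```text
t: 1.35
eef_pos: [0.5232, -0.1151, 0.4046]
ee_rot: [0.651, 1.571, 1.689]
force: [1.2, -0.0, 0.1]
width: 0.0878
```

>>> apply_moves(
  commands=[
    {"dx": 5,"dy": 61,"dz": 0,"spin": 4,"hand": 0},
    {"dx": 5,"dy": 61,"dz": 0,"spin": 4,"hand": 0},
    {"dx": 5,"dy": 61,"dz": 0,"spin": 4,"hand": 0},
    {"dx": 5,"dy": 61,"dz": 0,"spin": 4,"hand": 0},
    {"dx": 5,"dy": 61,"dz": 0,"spin": 4,"hand": 0},
  ],
)

```text
t: 1.98
eef_pos: [0.5477, 0.19, 0.4046]
ee_rot: [2.002, 1.571, -2.894]
force: [1.1, -0.4, 0.7]
width: 0.0878
```

>>> apply_moves(
  commands=[
    {"dx": 5,"dy": 50,"dz": 0,"spin": 1,"hand": 0},
    {"dx": 5,"dy": 50,"dz": 0,"spin": 1,"hand": 0},
    {"dx": 0,"dy": 0,"dz": 0,"spin": 0,"hand": 0},
    {"dx": 0,"dy": 0,"dz": 0,"spin": 0,"hand": 0},
    {"dx": 0,"dy": 0,"dz": 0,"spin": 0,"hand": 0},
  ],
)

```text
t: 2.6
eef_pos: [0.558, 0.287, 0.4047]
ee_rot: [2.304, 1.571, -2.561]
force: [0.7, 0.4, -0.5]
width: 0.0876
```

```bash
python3 - <<'E'
from fit import *
from station import status
s=status.get_state(); M=R.from_euler('xyz',s['ee_rot']).as_matrix(); print(s['eef_pos'],np.degrees(np.arctan2(M[1,1],M[0,1])))
g=s['eef_pos']+M[:,0]*.159
for n,(x,y) in (('side',(150,130)),('top',(90,150))):
    im=viewer.grab_frame(n)[:,:,::-1].copy(); cv2.imwrite(f'pics/{n}1.png',im)
    print(n,proj(n,g)); k=5
    cv2.imwrite(f'pics/{n}1c.png',cv2.resize(im[y:y+120+60*(n=='side'),x:x+150],None,fx=k-(n=='side')*2,fy=k-(n=='side')*2,interpolation=cv2.INTER_CUBIC))
E
```

```text
[0.5579735  0.28696019 0.40474442] 171.243473705393
side [[209.62909078 224.32673146]]
top [[139.86829817 211.24489282]]
```

View pics/side1c.png

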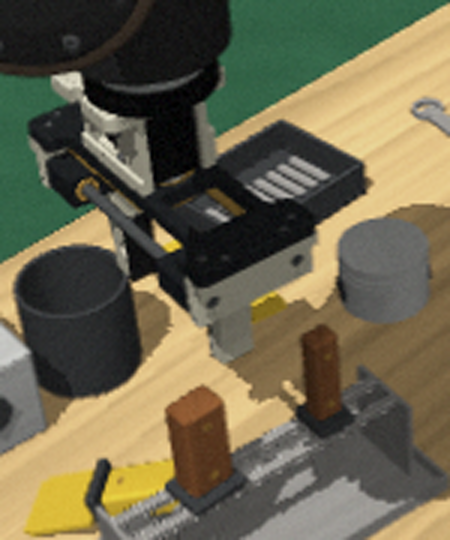

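View pics/top1c.png

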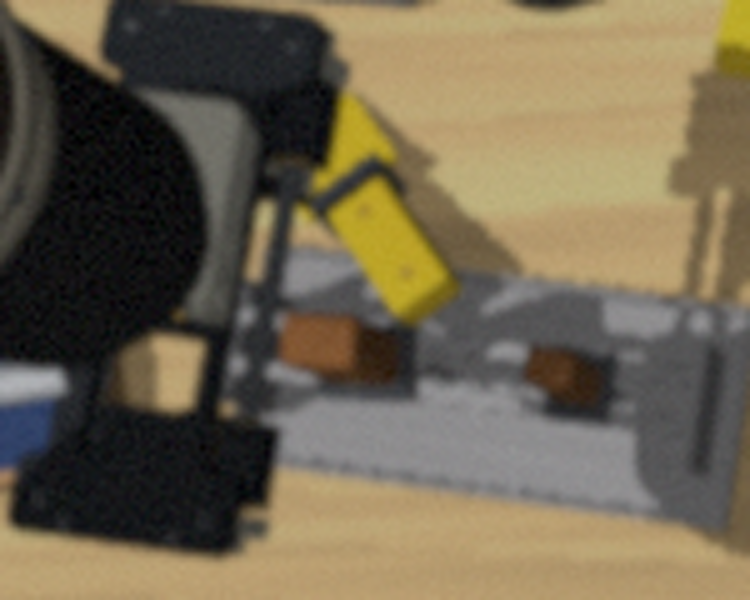

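A yellow look-alike that stood at top (137,167) is now tilted against the stand, or still falling; it now shows at top (165,195). The wrist forces stayed near zero and the fingertips were above 0.22 m, so the arm likely did not cause it. I'll wait briefly and look again.

>>> apply_moves(
  commands=[
    {"dx": 0,"dy": 0,"dz": 0,"spin": 0,"hand": 0},
    {"dx": 0,"dy": 0,"dz": 0,"spin": 0,"hand": 0},
    {"dx": 0,"dy": 0,"dz": 0,"spin": 0,"hand": 0},
    {"dx": 0,"dy": 0,"dz": 0,"spin": 0,"hand": 0},
    {"dx": 0,"dy": 0,"dz": 0,"spin": 0,"hand": 0},
  ],
)

```text
t: 3.32
eef_pos: [0.558, 0.2879, 0.4046]
ee_rot: [2.659, 1.571, -2.205]
force: [-0.6, 0.8, -0.5]
width: 0.0878
```

```bash
python3 - <<'E'
from fit import *
for n,(x,y) in (('side',(120,190)),('top',(90,130))):
    im=viewer.grab_frame(n)[:,:,::-1].copy(); cv2.imwrite(f'pics/{n}2.png',im)
    cv2.imwrite(f'pics/{n}2c.png',cv2.resize(im[y:y+140,x:x+190],None,fx=4,fy=4,interpolation=cv2.INTER_CUBIC))
E
```

```text
(no output)
```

View pics/side2c.png

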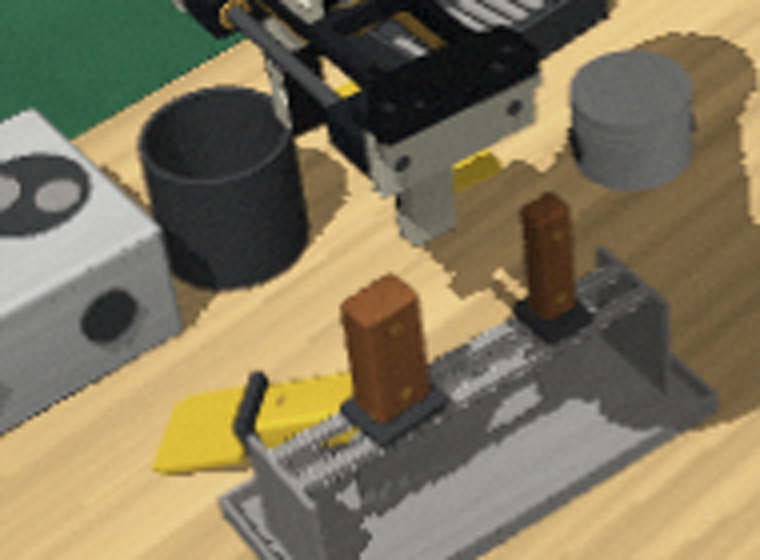

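View pics/top2c.png

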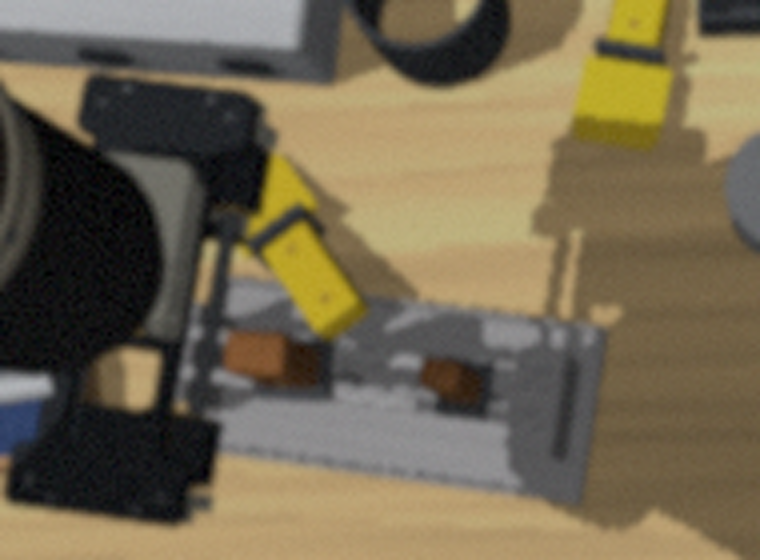

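```bash
python3 - <<'E'
from fit import *
s=lambda *p:S([p],(120,190),4)[0]; t=lambda *p:S([p],(90,130),4)[0]
for a in((258,378),(243,430)):
  for b in((250,247),(308,212)):
    p,e=tri(s(*a),t(*b));print(a,b,p.round(3),round(e,1))
print('blade corner z0',atz('side',[s(155,472)],0),'left top corner',atz('side',[s(185,395)],[.0]))
for z in(.02,.05,.08,.1): print(z,atz('top',[t(325,338),t(366,305),t(280,152)],z).round(3).tolist(), proj('side',atz('top',[t(325,338),t(366,305)],z)).round(0).tolist())
E
```

```text
(258, 378) (250, 247) [0.632 0.32  0.065] 0.6
(258, 378) (308, 212) [0.663 0.299 0.026] 0.4
(243, 430) (250, 247) [0.639 0.331 0.029] 0.6
(243, 430) (308, 212) [ 0.672  0.31  -0.013] 0.4
blade corner z0 [[0.67382386 0.36793566 0.        ]] left top corner [[7.07201786e-01 3.21557047e-01 1.11022302e-16]]
0.02 [[0.584, 0.287, 0.02], [0.604, 0.262, 0.02], [0.703, 0.318, 0.02]] [[213.0, 301.0], [215.0, 290.0]]
0.05 [[0.58, 0.279, 0.05], [0.599, 0.255, 0.05], [0.695, 0.309, 0.05]] [[216.0, 290.0], [218.0, 280.0]]
0.08 [[0.575, 0.271, 0.08], [0.594, 0.247, 0.08], [0.687, 0.3, 0.08]] [[219.0, 279.0], [221.0, 269.0]]
0.1 [[0.572, 0.266, 0.1], [0.591, 0.242, 0.1], [0.682, 0.294, 0.1]] [[221.0, 271.0], [223.0, 261.0]]
```

```bash
python3 - <<'E'
import cv2,numpy as np
a=cv2.imread('pics/side2.png')[270:315,150:240];b=cv2.imread('pics/top2.png')[175:235,130:200]
k=8
f=lambda x:cv2.resize(x,None,fx=k,fy=k,interpolation=cv2.INTER_LANCZOS4)
cv2.imwrite('pics/z1.png',f(a));cv2.imwrite('pics/z2.png',f(b))
E
```

```text
(no output)
```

View pics/z1.png

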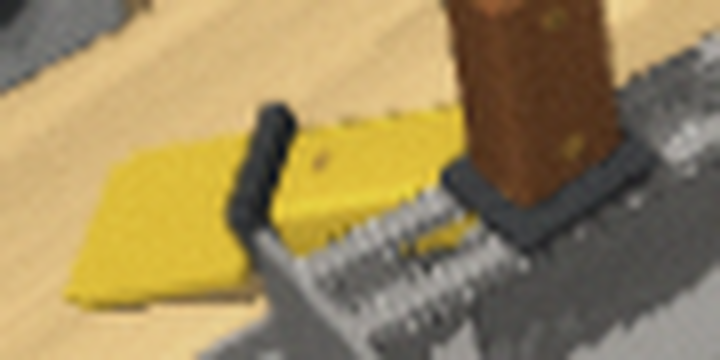

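View pics/z2.png

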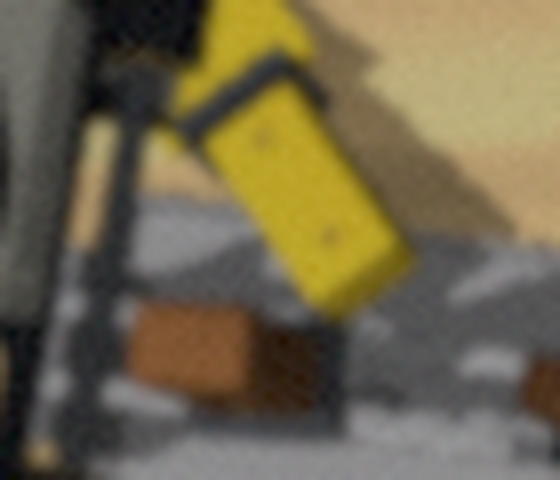

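The side view shows the fallen yellow one low behind the far rail, visible through the gap and below the rail tops. It is not on the broad scraper's guard. I'll grip high on the handle (grasp point at z of about 0.136, fingertips about 0.117), which keeps the fingers clear of it.

>>> apply_moves(
  commands=[
    {"dx": 0,"dy": 1,"dz": -30,"spin": 0,"hand": 0},
    {"dx": 0,"dy": 1,"dz": -30,"spin": 0,"hand": 0},
    {"dx": 0,"dy": 0,"dz": -30,"spin": 0,"hand": 0},
    {"dx": 0,"dy": 0,"dz": -10,"spin": 0,"hand": 0},
    {"dx": 0,"dy": 0,"dz": 0,"spin": 0,"hand": 0},
  ],
  grip_force=30,
)

```text
t: 4.05
eef_pos: [0.5582, 0.29, 0.3045]
ee_rot: [2.761, 1.57, -2.103]
force: [-1.2, 0.6, 0.1]
width: 0.0875
```

```bash
python3 - <<'E'
from fit import *
for n,(x,y) in (('side',(150,190)),('top',(90,150))):
    im=viewer.grab_frame(n)[:,:,::-1].copy(); cv2.imwrite(f'pics/{n}3.png',im)
    cv2.imwrite(f'pics/{n}3c.png',cv2.resize(im[y:y+120,x:x+130],None,fx=5,fy=5,interpolation=cv2.INTER_CUBIC))
E
```

```text
(no output)
```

View pics/side3c.png

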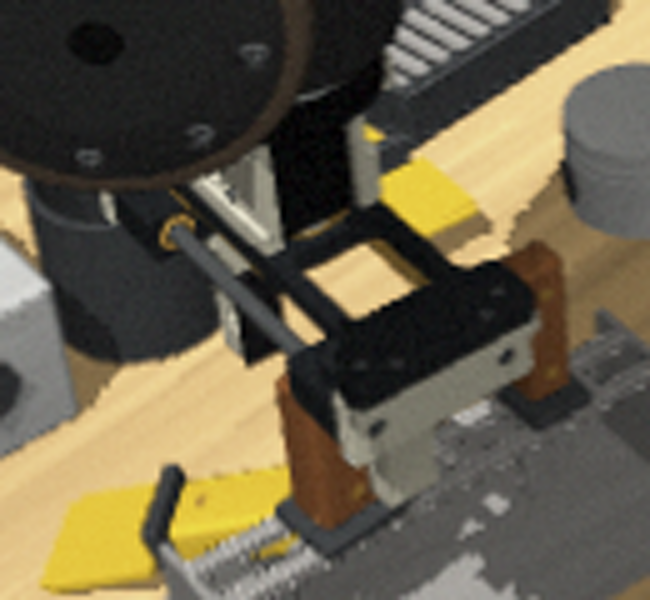

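View pics/top3c.png

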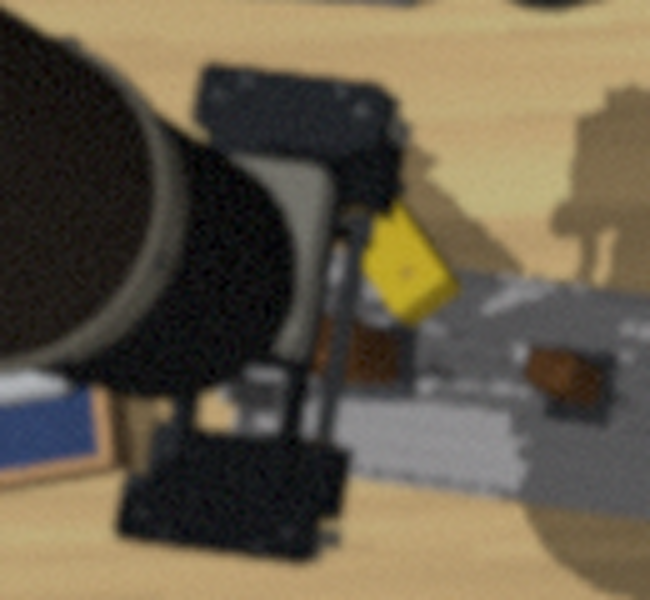

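```bash
python3 - <<'E'
from fit import *
from station import status
s=status.get_state(); M=R.from_euler('xyz',s['ee_rot']).as_matrix();e=s['eef_pos'];print(e)
im=cv2.imread('pics/side3.png');k=6;im=cv2.resize(im,None,fx=k,fy=k,interpolation=cv2.INTER_CUBIC)
def dr(P,c):cv2.polylines(im,[np.round((proj('side',P)+.5)*k-.5).astype(int)],True,c,1)
for sgn in(1,-1):
    P=[e+M@np.array([.178,sgn*a,b]) for a,b in((.044,-.0095),(.065,-.0095),(.065,.0095),(.044,.0095))]
    dr(P,(0,255,0))
for z in (.152,.080): 
    dr(rect([.558,.290,-.152],.024,.034,z),(0,255,255))
cv2.imwrite('pics/o3.png',im[230*k:310*k,170*k:270*k])
E
```

```text
[0.5584807  0.29026229 0.30594258]
```

View pics/o3.png

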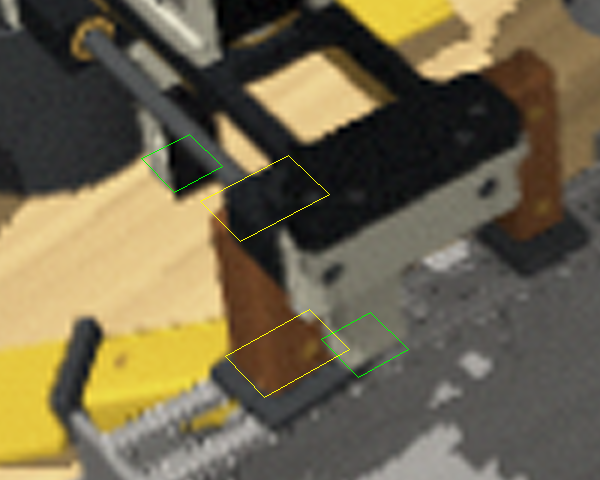

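The fingers straddle the handle, and both the handle and finger overlays agree within about 2 mm. I'll go down 10 mm more and close.

>>> apply_moves(
  commands=[
    {"dx": 0,"dy": 0,"dz": -10,"spin": 0,"hand": 0},
    {"dx": 0,"dy": 0,"dz": 0,"spin": 0,"hand": 0.5},
    {"dx": 0,"dy": 0,"dz": 0,"spin": 0,"hand": 0.7},
    {"dx": 0,"dy": 0,"dz": 0,"spin": 0,"hand": 1},
    {"dx": 0,"dy": 0,"dz": 0,"spin": 0,"hand": 1},
  ],
  grip_force=30,
)

```text
t: 4.78
eef_pos: [0.5581, 0.29, 0.2948]
ee_rot: [-0.698, 1.571, 0.721]
force: [0.6, -0.2, -0.5]
width: 0.0533
```

>>> apply_moves(
  commands=[
    {"dx": 0,"dy": 0,"dz": 0,"spin": 0,"hand": 1},
    {"dx": 0,"dy": 0,"dz": 0,"spin": 0,"hand": 1},
    {"dx": 0,"dy": 0,"dz": 0,"spin": 0,"hand": 1},
    {"dx": 0,"dy": 0,"dz": 0,"spin": 0,"hand": 1},
    {"dx": 0,"dy": 0,"dz": 0,"spin": 0,"hand": 1},
  ],
)

```text
t: 5.4
eef_pos: [0.558, 0.2899, 0.2946]
ee_rot: [1.972, 1.571, -2.892]
force: [-0.1, 0.2, -0.6]
width: 0.024
```

Gripped at 24.0 mm, the handle's thickness. I'll lift slowly first and look, because the yellow one lies close by.

>>> apply_moves(
  commands=[
    {"dx": 0,"dy": 0,"dz": 5,"spin": 0,"hand": 1},
    {"dx": 0,"dy": 0,"dz": 10,"spin": 0,"hand": 1},
    {"dx": 0,"dy": 0,"dz": 15,"spin": 0,"hand": 1},
    {"dx": 0,"dy": 0,"dz": 15,"spin": 0,"hand": 1},
    {"dx": 0,"dy": 0,"dz": 15,"spin": 0,"hand": 1},
  ],
)

```text
t: 6.02
eef_pos: [0.5581, 0.29, 0.3562]
ee_rot: [-0.697, 1.57, 0.721]
force: [0.6, 0.4, -2.7]
width: 0.0235
```

```bash
python3 - <<'E'
from fit import *
from station import status
s=status.get_state();print(s['eef_pos'],s['force'],s['width'])
im=viewer.grab_frame('side')[:,:,::-1]
cv2.imwrite('pics/side4c.png',cv2.resize(im[170:320,140:300],None,fx=4,fy=4,interpolation=cv2.INTER_CUBIC))
E
```

```text
[0.55806627 0.2899628  0.35623937] [ 0.57356984  0.449447   -2.67011577] 0.02350825327404024
```

View pics/side4c.png

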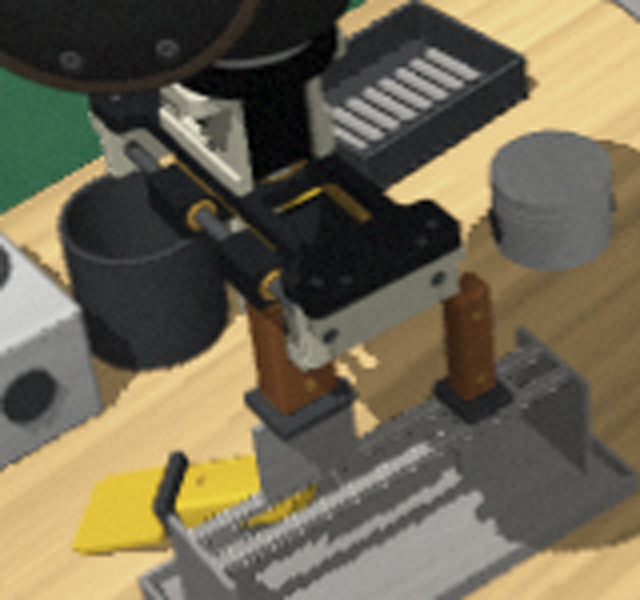

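The broad scraper is held upright with the blade clear of the rails, and the yellow and narrow ones haven't moved. I'll lift on and carry it to the slot with +17.4° of spin.

>>> apply_moves(
  commands=[
    {"dx": 0,"dy": 0,"dz": 25,"spin": 0,"hand": 1},
    {"dx": 0,"dy": 0,"dz": 30,"spin": 0,"hand": 1},
    {"dx": 0,"dy": 0,"dz": 30,"spin": 0,"hand": 1},
    {"dx": 0,"dy": 0,"dz": 30,"spin": 0,"hand": 1},
    {"dx": 0,"dy": -10,"dz": 0,"spin": 0,"hand": 1},
  ],
)

```text
t: 6.7
eef_pos: [0.5583, 0.2802, 0.4726]
ee_rot: [-0.78, 1.566, 0.64]
force: [-0.2, 0.1, -1.5]
width: 0.0238
```

>>> apply_moves(
  commands=[
    {"dx": -3,"dy": -30,"dz": 0,"spin": 1.4,"hand": 1},
    {"dx": -3,"dy": -40,"dz": 0,"spin": 2,"hand": 1},
    {"dx": -4,"dy": -45,"dz": 0,"spin": 2,"hand": 1},
    {"dx": -4,"dy": -45,"dz": 0,"spin": 2,"hand": 1},
    {"dx": -4,"dy": -45,"dz": 0,"spin": 2,"hand": 1},
  ],
)

```text
t: 7.32
eef_pos: [0.5393, 0.0732, 0.4689]
ee_rot: [1.731, 1.57, -2.968]
force: [0.6, 0.7, -1.1]
width: 0.0241
```

>>> apply_moves(
  commands=[
    {"dx": -4,"dy": -45,"dz": 0,"spin": 2,"hand": 1},
    {"dx": -4,"dy": -45,"dz": 0,"spin": 2,"hand": 1},
    {"dx": -4,"dy": -45,"dz": 0,"spin": 2,"hand": 1},
    {"dx": -3,"dy": -40,"dz": 0,"spin": 1,"hand": 1},
    {"dx": 0,"dy": -35,"dz": 0,"spin": 1,"hand": 1},
  ],
)

```text
t: 7.95
eef_pos: [0.5241, -0.1367, 0.4691]
ee_rot: [1.034, 1.57, 2.756]
force: [0.4, 0.5, -0.9]
width: 0.0235
```

>>> apply_moves(
  commands=[
    {"dx": 0,"dy": 0,"dz": -30,"spin": 0,"hand": 1},
    {"dx": 0,"dy": 0,"dz": -30,"spin": 0,"hand": 1},
    {"dx": 0,"dy": 0,"dz": -20,"spin": 0,"hand": 1},
    {"dx": 0,"dy": 0,"dz": -10,"spin": 0,"hand": 1},
    {"dx": 0,"dy": 0,"dz": 0,"spin": 0,"hand": 1},
  ],
)

```text
t: 8.57
eef_pos: [0.5248, -0.1351, 0.3791]
ee_rot: [1.503, 1.569, -3.057]
force: [-0.1, -0.2, -1.1]
width: 0.0239
```

```bash
python3 - <<'E'
from fit import *
from station import status
s=status.get_state(); M=R.from_euler('xyz',s['ee_rot']).as_matrix();e=s['eef_pos'];print(e,s['force'],s['width'],np.degrees(np.arctan2(M[1,1],M[0,1])))
for n,(x,y) in (('side',(300,110)),('top',(300,170))):
    im=viewer.grab_frame(n)[:,:,::-1].copy(); cv2.imwrite(f'pics/{n}5.png',im)
    cv2.imwrite(f'pics/{n}5c.png',cv2.resize(im[y:y+140,x:x+180],None,fx=4,fy=4,interpolation=cv2.INTER_CUBIC))
E
```

```text
[ 0.52478451 -0.13514075  0.37908524] [-0.11170622 -0.21797657 -1.11212283] 0.023928491638129497 -171.30398786918585
```

View pics/side5c.png

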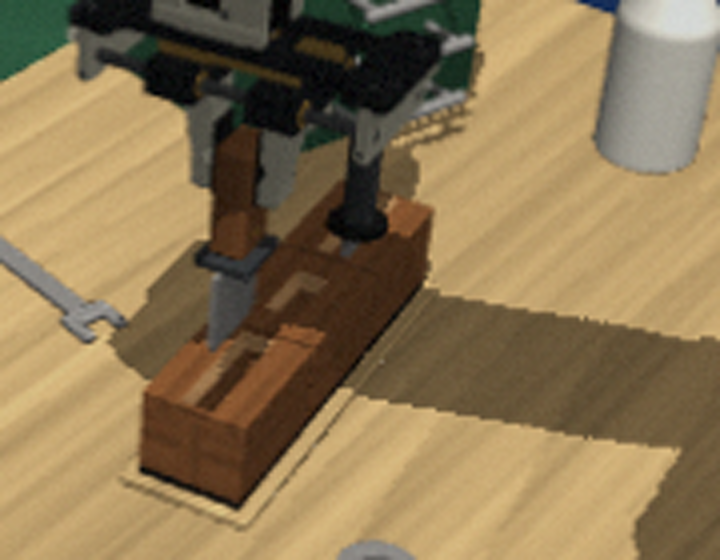

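View pics/top5c.png

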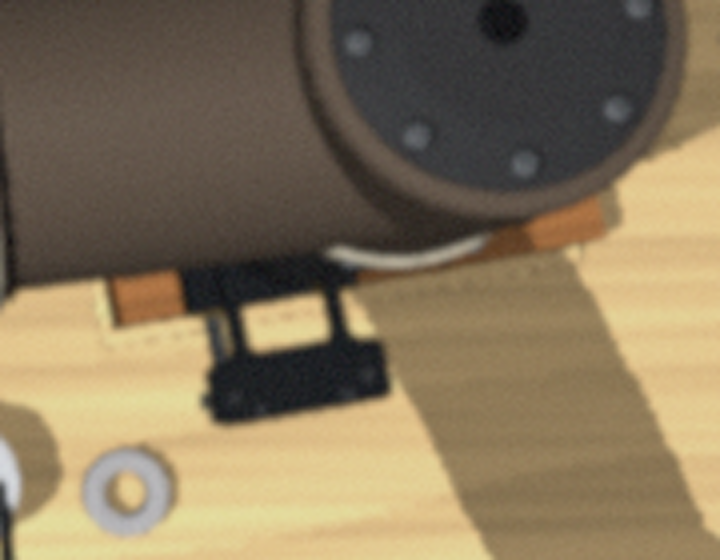

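```bash
python3 - <<'E'
from fit import *
e=np.array([.5248,-.1351,.3791]);tip=e[2]-.2946+.017
im=cv2.imread('pics/side5.png');k=8;im=cv2.resize(im,None,fx=k,fy=k,interpolation=cv2.INTER_CUBIC)
def dr(P,c):cv2.polylines(im,[np.round((proj('side',P)+.5)*k-.5).astype(int)],True,c,1)
p=[e[0],e[1],.152]
dr(rect(p,.004,.056,tip),(0,255,0)); dr(rect(p,.036,.044,tip+.063),(0,255,0))
dr(rect(p,.014,.076,.072),(0,255,255))
print(tip)
cv2.imwrite('pics/o5.png',im[160*k:230*k,325*k:400*k])
E
```

```text
0.10150000000000002
```

View pics/o5.png

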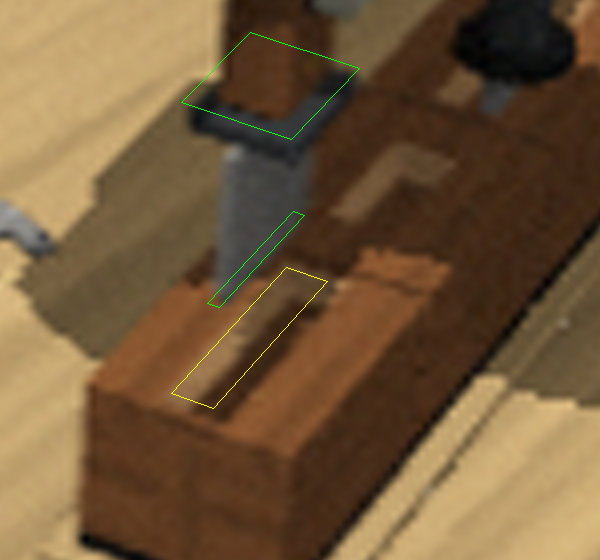

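The blade is aligned above the long slot. Relative to the slot it sits about 1 mm too far +x and 2 mm too far -y, well inside the ±5 and ±10 mm clearances. I'll correct that and lower gently.

>>> apply_moves(
  commands=[
    {"dx": -1,"dy": 2,"dz": -10,"spin": 0,"hand": 1},
    {"dx": 0,"dy": 0,"dz": -10,"spin": 0,"hand": 1},
    {"dx": 0,"dy": 0,"dz": -8,"spin": 0,"hand": 1},
    {"dx": 0,"dy": 0,"dz": -8,"spin": 0,"hand": 1},
    {"dx": 0,"dy": 0,"dz": -6,"spin": 0,"hand": 1},
  ],
)

```text
t: 9.3
eef_pos: [0.524, -0.1331, 0.337]
ee_rot: [1.481, 1.57, -3.079]
force: [0.8, 0.5, -1.1]
width: 0.0242
```

```bash
python3 - <<'E'
from fit import *
from station import status
s=status.get_state();print(s['eef_pos'],s['force'],s['moment'],s['width'])
im=viewer.grab_frame('side')[:,:,::-1]
cv2.imwrite('pics/side6c.png',cv2.resize(im[150:240,320:410],None,fx=6,fy=6,interpolation=cv2.INTER_CUBIC))
E
```

```text
[ 0.52401639 -0.13306445  0.33698268] [ 0.81852985  0.52778116 -1.06795536] [ 0.06412777  0.10711513 -0.03577953] 0.02422199519017664
```

View pics/side6c.png

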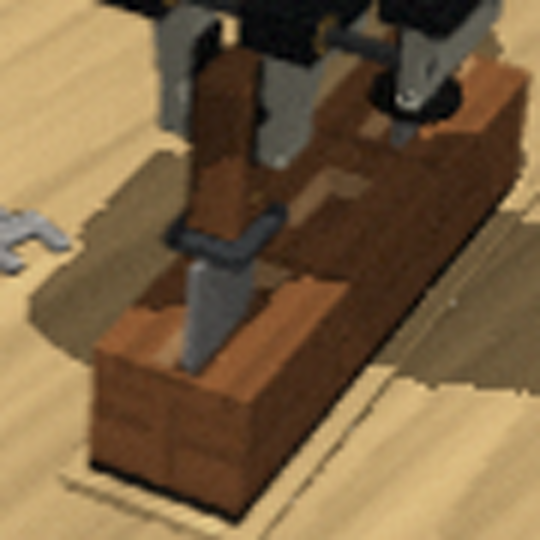

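The blade's end is in the slot with no contact force, so I'll continue down.

>>> apply_moves(
  commands=[
    {"dx": 0,"dy": 0,"dz": -8,"spin": 0,"hand": 1},
    {"dx": 0,"dy": 0,"dz": -8,"spin": 0,"hand": 1},
    {"dx": 0,"dy": 0,"dz": -8,"spin": 0,"hand": 1},
    {"dx": 0,"dy": 0,"dz": -8,"spin": 0,"hand": 1},
    {"dx": 0,"dy": 0,"dz": -6,"spin": 0,"hand": 1},
  ],
)

```text
t: 9.98
eef_pos: [0.524, -0.1331, 0.299]
ee_rot: [1.548, 1.57, -3.013]
force: [0.2, 0.3, -1.2]
width: 0.0237
```

>>> apply_moves(
  commands=[
    {"dx": 0,"dy": 0,"dz": -1,"spin": 0,"hand": 1},
    {"dx": 0,"dy": 0,"dz": -1,"spin": 0,"hand": 1},
    {"dx": 0,"dy": 0,"dz": -1,"spin": 0,"hand": 1},
    {"dx": 0,"dy": 0,"dz": -0.5,"spin": 0,"hand": 1},
    {"dx": 0,"dy": 0,"dz": 0,"spin": 0,"hand": 1},
  ],
)

```text
t: 10.6
eef_pos: [0.524, -0.1331, 0.2962]
ee_rot: [-1.825, 1.571, -0.103]
force: [-0.8, -0.3, -1.8]
width: 0.0238
```

>>> apply_moves(
  commands=[
    {"dx": 0,"dy": 0,"dz": -0.5,"spin": 0,"hand": 1},
    {"dx": 0,"dy": 0,"dz": -0.5,"spin": 0,"hand": 1},
    {"dx": 0,"dy": 0,"dz": -0.5,"spin": 0,"hand": 1},
    {"dx": 0,"dy": 0,"dz": -0.5,"spin": 0,"hand": 1},
    {"dx": 0,"dy": 0,"dz": 0,"spin": 0,"hand": 1},
  ],
)

```text
t: 11.22
eef_pos: [0.524, -0.133, 0.2946]
ee_rot: [-2.002, 1.571, -0.28]
force: [-0.3, 1.4, 4.0]
width: 0.0241
```

The vertical force rose from about -1.5 to +4 N at TCP z 0.2946, the same height as on the rails (also 72 mm), so the guard is seated. I'll look before releasing.

```bash
python3 - <<'E'
from fit import *
im=viewer.grab_frame('side')[:,:,::-1]
cv2.imwrite('pics/side7c.png',cv2.resize(im[140:240,310:410],None,fx=6,fy=6,interpolation=cv2.INTER_CUBIC))
E
```

```text
(no output)
```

View pics/side7c.png

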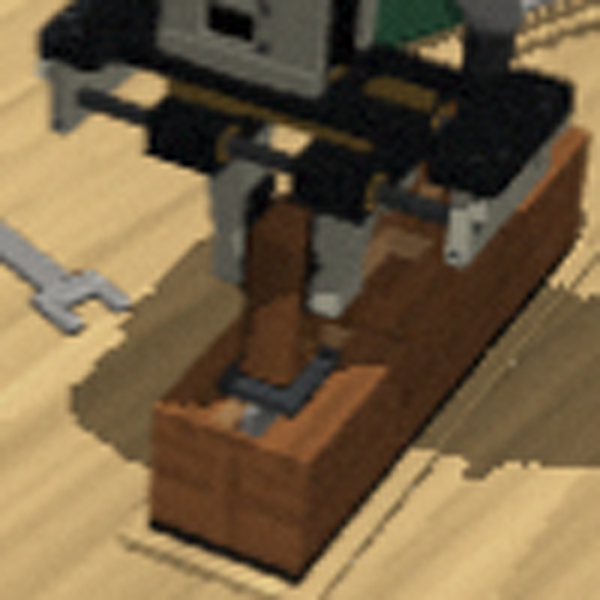

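The guard is flat on the rack at crop (285,390) and the blade is in the long slot. Releasing, then retreating straight up.

>>> apply_moves(
  commands=[
    {"dx": 0,"dy": 0,"dz": 0,"spin": 0,"hand": 0.6},
    {"dx": 0,"dy": 0,"dz": 0,"spin": 0,"hand": 0.4},
    {"dx": 0,"dy": 0,"dz": 0,"spin": 0,"hand": 0.2},
    {"dx": 0,"dy": 0,"dz": 0,"spin": 0,"hand": 0},
    {"dx": 0,"dy": 0,"dz": 0,"spin": 0,"hand": 0},
  ],
)

```text
t: 11.9
eef_pos: [0.5241, -0.1331, 0.2941]
ee_rot: [1.495, 1.571, -3.066]
force: [0.4, 1.1, 0.0]
width: 0.0682
```

>>> apply_moves(
  commands=[
    {"dx": 0,"dy": 0,"dz": 15,"spin": 0,"hand": 0},
    {"dx": 0,"dy": 0,"dz": 25,"spin": 0,"hand": 0},
    {"dx": 0,"dy": 0,"dz": 35,"spin": 0,"hand": 0},
    {"dx": 0,"dy": 0,"dz": 35,"spin": 0,"hand": 0},
    {"dx": 0,"dy": 0,"dz": 30,"spin": 0,"hand": 0},
  ],
)

```text
t: 12.52
eef_pos: [0.5238, -0.1331, 0.437]
ee_rot: [-1.778, 1.569, -0.055]
force: [0.6, -0.2, -0.8]
width: 0.0877
```

>>> apply_moves(
  commands=[
    {"dx": 0,"dy": -30,"dz": 0,"spin": 0,"hand": 0},
    {"dx": 0,"dy": -45,"dz": 0,"spin": 0,"hand": 0},
    {"dx": 0,"dy": -50,"dz": 0,"spin": 0,"hand": 0},
    {"dx": 0,"dy": -50,"dz": 0,"spin": 0,"hand": 0},
    {"dx": 0,"dy": -50,"dz": 0,"spin": 0,"hand": 0},
  ],
)

```text
t: 13.15
eef_pos: [0.5238, -0.3596, 0.4356]
ee_rot: [-2.18, 1.569, -0.457]
force: [1.1, 1.0, -0.6]
width: 0.0878
```

```bash
python3 - <<'E'
from fit import *
from station import status
s=status.get_state();print(s['t'],s['eef_pos'],s['force'],s['width'])
for n in('side','top'):
    im=viewer.grab_frame(n)[:,:,::-1]; cv2.imwrite(f'pics/{n}8.png',im)
im=cv2.imread('pics/side8.png')
cv2.imwrite('pics/side8c.png',cv2.resize(im[140:240,310:410],None,fx=6,fy=6,interpolation=cv2.INTER_CUBIC))
E
```

```text
13.15 [ 0.52375653 -0.35964556  0.43561139] [ 1.09937033  0.97047859 -0.62280275] 0.08784565700396152
```

View pics/side8.png

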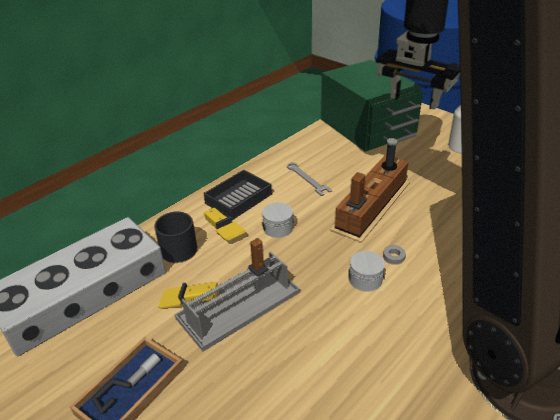

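View pics/top8.png

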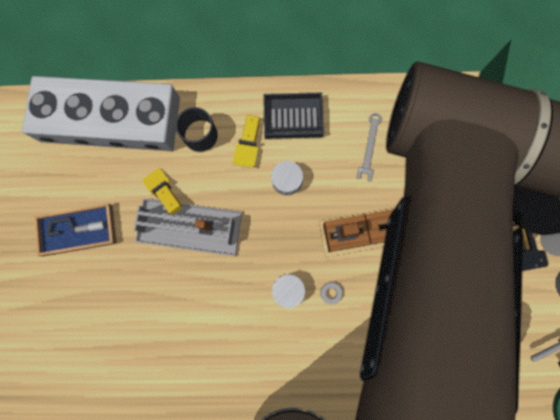

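View pics/side8c.png

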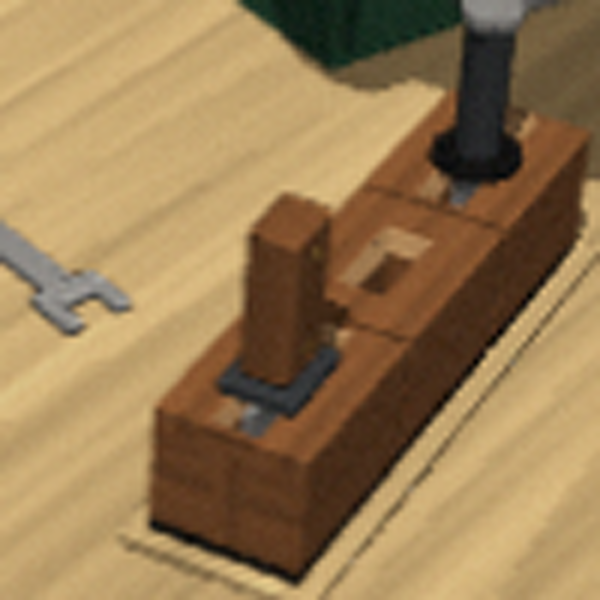

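The broad scraper stands upright in the long slot with its guard flat at side crop (280,385). The narrow scraper (side 257,252) and chisel (side 390,155) are as they were, and the gripper is clear. I'll settle briefly, then hand in.

>>> apply_moves(
  commands=[
    {"dx": 0,"dy": 0,"dz": 0,"spin": 0,"hand": 0},
    {"dx": 0,"dy": 0,"dz": 0,"spin": 0,"hand": 0},
    {"dx": 0,"dy": 0,"dz": 0,"spin": 0,"hand": 0},
    {"dx": 0,"dy": 0,"dz": 0,"spin": 0,"hand": 0},
    {"dx": 0,"dy": 0,"dz": 0,"spin": 0,"hand": 0},
  ],
)

```text
t: 13.88
eef_pos: [0.5242, -0.3576, 0.4343]
ee_rot: [-1.957, 1.571, -0.233]
force: [0.4, -0.1, 0.5]
width: 0.0875
```

```bash
python3 -c "
from station import arm
print(arm.job_done())"
```

```text
the job is handed in; nothing more can be done
None
```

The broad scraper is in the rack's long slot with its guard on the rack, released, and the job was handed in at about 13.9 s. I gripped it at 24 mm and lowered it blade first. When the guard touched down, the reading was 4 N at the same tool height as on the rails. The gripper then opened and moved clear.

**Last checks:** The final pictures show the scraper upright with its guard flat. The narrow scraper and the chisel are unmoved.

**Disagreements:**
- **Cameras:** they differed by about 4 mm on the scraper's position and 3–4 mm on the rack's. I averaged them and corrected by 1–2 mm above the slot.
- **Yellow look-alikes:** both free-standing ones toppled on their own in the first seconds. The gripper was well above them and read no contact force. One now lies against the drip stand's edge. I did not touch either, and neither moved the narrow scraper or left the table.

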